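# Fit the grille into the fume-extraction filter box

### The arm

A 6-joint arm with a two-finger parallel gripper is mounted at the origin on a cart in front of the work surface, level with it; the furniture and walls round the work are solid. World frame = base frame: x ahead of the robot, y to its left, z up, the work surface at z = 0. Lengths are in mm, angles in rad, forces in N, time in s.
With the tool pointing down it reaches from about 375 to 975 mm from the base axis. Payload 3.8 kg.
Tool frame: the origin (TCP) lies at the very end of the fingers, on their centre line; the grasp point (between the pads) lies 19 mm behind it; z points along the fingers, y is the line along which they close (so a half turn about z gives the same grasp; the last joint's range is limited). The gripper opens to 88 mm and grips with 3 to 60 N. Pads are 18 mm wide; open, the fingers measure 123 mm over their backs; the gripper's body (75 mm by 187 mm) begins 45 mm behind the grasp point.
Start: joints at [1.208, 0.264, 1.604, -0, 1.274, -0.037], TCP at [216.043, 639.487, 238.706] pointing down, gripper open.
Joint ranges: [-2.63, 2.63], [-0.94, 2.18], [0.31, 2.57], [-1.31, 4.45], [0, 2.66], [-2.55, 2.55]. Speed limits (rad/s): [2.57, 2.57, 3.14, 3.14, 3.14, 3.14].

### API

Orientations are given as a unit quaternion [x, y, z, w].
In Python, from cell import ctrl gives the robot as it stands. The module is installed in compiled form; this text tells all that it offers.
- The arm moves only by the tool send_rows, never from a script. Its argument "moves" is a list of rows, each a list of 7 numbers: the shift along the tool's x, y, z in units of 25 mm (1.0 is 25 mm), then the turn, a rotation vector about the tool's x, y, z in units of 5 degrees (1.0 is 5 degrees), then the opening, from 0 (shut) to 1 (fully open). A call has 1 to 5 rows; each row is the pose to reach, as a shift and turn from the pose commanded when the call began, along the tool's axes at that moment; what a row does not reach only later rows make up. A row lasts 1/8 s, in which the tool goes at most 62.5 mm and 10.7 degrees, less where a joint would pass 70% of its speed; a pose out of reach is approached as far as the arm can. A call with a gripper value outside its range is refused whole. The fingers move at their own pace and stop on an object; "squeeze" is the grip in N (left out, the last holds). Time passes only in rows, so rows that repeat a pose let the fingers close. It gives the time, the measured TCP pose, the force, the opening and the grip force at its end, in the units of the state.
- ctrl.get_state(): the state, without advancing time (a new reading comes with each control period).
- ctrl.get_image(name): name is "scene" or "top" or "wrist"; returns a dict with "image" (480x640x3 uint8, red, green, blue), "intrinsics" (3x3 intrinsics, pixels), "pose" (4x4, takes a point from camera to world coordinates); the wrist camera has in their place "tool_from_camera" (4x4, takes a point from camera to tool coordinates, whose origin is the TCP and whose axes are the flange's). Camera axes: x right, y up, looking along -z (the intrinsics and any distortion apply to the point x, -y, -z); pixel columns grow to the right and rows downward; lengths in mm; the calibration is good to about 2 mm. A picture is of the moment at which its call begins: read the wrist's pose just before it. There is no depth.
- ctrl.finish_job(): hands the job in; it is judged then, once.
The state is a dict: "time": time; "q": joint angles; "joint_vel": joint speeds; "joint_efforts": joint torques, N m; "eef_pos": TCP position; "eef_rot": TCP orientation; "contact_force": force on the tool from outside, world axes, zero at the start; "torque": the same for the moment, N m; "width": opening from 0.0 (shut) to 1.0 (fully open); "gripper_force": force on a finger pad.
Only numpy, scipy, OpenCV 4.12 (cv2) and the standard library are available. Lean on these libraries where they do the work, as an engineer would, in place of code of your own. Each camera call takes 0.05 s, during which the arm holds its last target. There are 200 camera calls.

### The job

Put the steel grille back into the grey filter box: it is longer than the mouth, so tilt one end in under the lip at the deep end (the end with the round blue hose stub), lower the other end into the mouth so that it lies flat on the ledges, then slide it back under the other lip until you feel it bear on the hidden stop, press it there lightly for a moment, and let go. Work gently and never force the grille against the box, and do not disturb the other things on the bench.

Things in the scene. Friction and masses are not known exactly. Their poses are not given: they have to be found in the camera images.
- grille: Loose steel grille plate, 140 (x) x 90 (y) x 6 mm, about 0.25 kg, both ends alike, dark slots across its top. Starts flat on the bench, handle up. Handle: a solid orange upright fin on the middle of its top, 10 mm thick (along x), 44 mm long (along y), its top 40 mm above the plate's underside. Origin: centre of the plate's underside; z up, out of the handle side.
- filter_box: Grey box fixed to the bench, open at the top, 184 (x) x 108 (y) x 56 mm tall; blue hose stub (14 mm long, 40 mm wide) on its +x end wall, the deep end. Origin: at bench level under the mouth's middle; z up. Mouth: x -62 to +62 mm, y -48 to +48 mm, plain side walls. Inside, ledges 40 mm above the bench: 8 mm wide along the sides, at the ends reaching 12 mm into the mouth.
- far_lip (a point): Middle of the lower inner edge of the flat 4 mm thick lip at the deep (+x) end, at x = 62, z = 52 mm in the box. Below the lip is a pocket 26 mm deep along x (to x = 88 mm), as wide as the mouth, 12 mm high from ledge to lip. Axes as the box's.
- near_lip (a point): Middle of the lower inner edge of the flat 4 mm thick lip at the shallow (-x) end, at x = -62, z = 52 mm in the box; below it again 12 mm down to the ledge. The plate goes in under it only until its end meets the hidden stop. Axes as the box's.
- end_block: Black block fixed in the box under the -x lip, out of sight, holding the rubber-faced stop. The stop is set anew every time: the plate's end meets it 4 to 12 mm behind the lip's edge, which is neither seen nor measured, only felt. It is rigid, it does not give. Origin and axes: the same as the filter box's.
- flux_jar: Small white flux jar with a red lid, 41 mm across, 36 mm tall; loose bystander, leave it alone. Origin: centre of its underside.
- cutters: Blue-handled side cutters, 53 x 122 x 10 mm; loose bystander, leave it alone. Origin: centre of its underside.
- spool: Solder spool with black flanges, 54 mm across, 37 mm tall; loose bystander, leave it alone. Origin: centre of its underside.
- dropper: Brown dropper bottle with a black bulb, 33 mm across, 102 mm tall, upright; loose bystander, leave it alone. Origin: centre of its underside.
- driver: Screwdriver with a yellow handle, 158 mm long; loose bystander, leave it alone. Origin: centre of its underside.
- marker: Black and white marker pen, 135 mm long; loose bystander, leave it alone. Origin: centre of its underside.

How it is judged (in metres and radians):
On the way:
1. the grille lies flat on the ledges, under both lips, and is pressed on the hidden stop with more than 2 N for 0.2 s (x of grille in the frame of filter_box between -0.0055 and 0.0055 m and y of grille in the frame of filter_box between -0.005 and 0.005 m and z of grille in the frame of filter_box between 0.0375 and 0.0425 m and angle between the z axis of grille and the z axis of filter_box, either way round below 0.025 rad and angle between the x axis of grille and the x axis of filter_box, either way round below 0.08 rad and contact force between grille and end_block above 2 N), for 0.2 s.
At the end, for the whole second after the job is handed in: The grille lies flat (within 0.025 rad) on the ledges of the filter box, its underside 40 mm (+-2.5 mm) above the bench, with at least 2.5 mm of each end under the lips (its centre within 5.5 mm of the mouth's middle along the box and 5 mm across), at rest and released (x of grille in the frame of filter_box between -0.0055 and 0.0055 m and y of grille in the frame of filter_box between -0.005 and 0.005 m and z of grille in the frame of filter_box between 0.0375 and 0.0425 m and angle between the z axis of grille and the z axis of filter_box, either way round below 0.025 rad and angle between the x axis of grille and the x axis of filter_box, either way round below 0.08 rad and linear speed of grille below 0.01 m/s and contact force between grille and the fingers below 0.1 N); the robot touches nothing.
It fails at once if the grille is forced against the box or its stop with more than 25 N (contact force between grille and filter_box above 25 N).
It fails at once if a bystander (flux jar, cutters, spool, dropper bottle, screwdriver, marker) is moved by more than 2 cm (distance of any of flux_jar, cutters, spool, dropper, driver, marker from where it was at the start of the episode above 0.02 m).
It also fails if it takes over 48 s, if anything falls off the work surface, if the arm or the gripper's body presses on something with over 40 N, if the wrist force passes 120 N, or if a joint passes its speed limit or range.

## Working session

There is one attempt and no reset: what is moved stays moved. The work goes in short steps, Python scripts to look and compute and a tool call to move; the robot and the scene stay as the last step left them, time stands still between calls to the robot, and variables do not carry over. Pictures are saved under pics/ and viewed, at most 10 in all, crops included, and the job is handed in when it is done.

Besides the shell and the picture viewer there is one more tool, called after "Emit:" as name(argument=value, ...), one argument or row to a line, values as JSON. send_rows: Moves the arm, as the interface text tells. Its arguments: {"type":"object","properties":{"moves":{"type":"array","items":{"type":"array","items":{"type":"number"}}},"squeeze":{"type":"number"}},"required":["moves"]}

```bash
mkdir -p pics
python3 - <<'E'
from cell import ctrl
import cv2,numpy as np,pickle
s=ctrl.get_state(); d={}
for n in ["top","scene"]:
    d[n]=ctrl.get_image(n); cv2.imwrite(f"pics/{n}0.png",d[n]["image"][:,:,::-1])
    print(n,d[n]["intrinsics"],d[n]["pose"].round(3),d[n].keys())
pickle.dump(d,open("d0.pkl","wb"));print(s)
E
```

```text
top [[435.25050769   0.         315.63091899]
 [  0.         435.25050769 236.62916869]
 [  0.           0.           1.        ]] [[-1.200000e-02  9.970000e-01 -7.600000e-02  5.016230e+02]
 [-1.000000e+00 -1.400000e-02 -2.200000e-02  1.799450e+02]
 [-2.300000e-02  7.600000e-02  9.970000e-01  1.036607e+03]
 [ 0.000000e+00  0.000000e+00  0.000000e+00  1.000000e+00]] dict_keys(['image', 'intrinsics', 'pose'])
scene [[607.12685329   0.         323.49136396]
 [  0.         607.12685329 243.38322861]
 [  0.           0.           1.        ]] [[-8.100000e-01  2.670000e-01 -5.220000e-01 -1.814970e+02]
 [-5.860000e-01 -3.800000e-01  7.150000e-01  1.215445e+03]
 [-8.000000e-03  8.850000e-01  4.650000e-01  7.380760e+02]
 [ 0.000000e+00  0.000000e+00  0.000000e+00  1.000000e+00]] dict_keys(['image', 'intrinsics', 'pose'])
{'time': 0.0, 'q': array([ 1.20808801e+00,  2.64739258e-01,  1.60537657e+00, -1.86114898e-05,
        1.27368197e+00, -3.68777758e-02]), 'joint_vel': array([ 0.00172399,  0.00165839, -0.00116599,  0.0005796 , -0.00084448,
       -0.00089952]), 'joint_efforts': array([ 2.56675201e-03, -5.02108061e+01, -3.56880355e+01,  7.30922003e-02,
        2.92564969e-02, -1.65063084e-04]), 'eef_pos': array([215.80598451, 638.82346414, 237.39597114]), 'eef_rot': array([ 1.62192762e-01,  9.86758477e-01, -1.08240352e-03, -2.10105310e-04]), 'contact_force': array([-0.07847588,  0.36344072, -0.18253719]), 'torque': array([ 0.03292055,  0.01327997, -0.00186611]), 'gripper_force': 0.0, 'width': 0.9997975086746552}
```

View pics/top0.png

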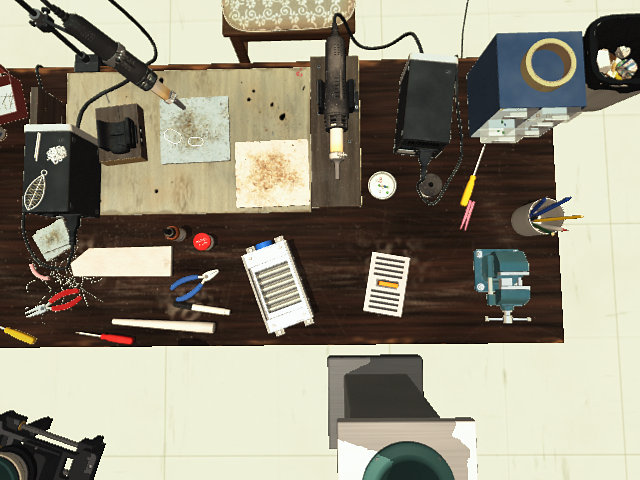

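View pics/scene0.png

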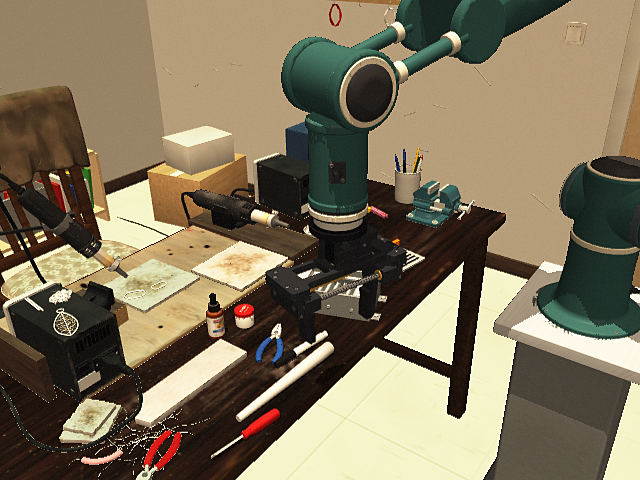

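The top view shows the box centred near (278,286), with its blue stub at (265,245). The grille is near (387,284) with its orange fin at (388,284). The scene view shows the gripper hiding most of the box. Next I'll measure both in the top view.

```bash
cat > h.py <<'E'
import numpy as np,cv2
def ray(K,P,uv,z):
    uv=np.atleast_2d(np.asarray(uv,float))
    d=np.c_[(uv[:,0]-K[0,2])/K[0,0],-(uv[:,1]-K[1,2])/K[1,1],-np.ones(len(uv))]@P[:3,:3].T
    return P[:3,3]+d*((z-P[2,3])/d[:,2])[:,None]
def big(m):
    c,_=cv2.findContours(m.astype(np.uint8),cv2.RETR_EXTERNAL,cv2.CHAIN_APPROX_NONE)
    return max(c,key=cv2.contourArea)
E
python3 - <<'E'
import pickle,cv2,numpy as np
from h import *
D=pickle.load(open("d0.pkl","rb"))["top"];I=D["image"];K,P=D["intrinsics"],D["pose"]
hsv=cv2.cvtColor(I,cv2.COLOR_RGB2HSV)
def rep(name,m,z,r):
    x0,y0,x1,y1=r; mm=np.zeros(m.shape,bool); mm[y0:y1,x0:x1]=m[y0:y1,x0:x1]
    c=big(mm); w=ray(K,P,c[:,0],z)[:,:2].astype(np.float32); R=cv2.minAreaRect(w)
    print(name,np.round(R[0],1),np.round(R[1],1),round(R[2],1),"c",w.mean(0))
br=I.min(2)>90
rep("grille",br,6,(355,240,420,325))
rep("fin",(hsv[:,:,1]>150)&(hsv[:,:,2]>150)&(hsv[:,:,0]<25),40,(370,270,405,300))
rep("box",I.min(2)>70,56,(230,225,325,345))
rep("hose",(hsv[:,:,1]>150)&(hsv[:,:,2]>120)&(hsv[:,:,0]>95)&(hsv[:,:,0]<125),40,(245,230,285,255))
a=cv2.resize(I[220:350,225:425],(800,520),interpolation=cv2.INTER_CUBIC);cv2.imwrite("pics/z.png",a[:,:,::-1])
E
```

```text
grille [467.2  38.1] [ 91.2 141.3] 79.9 c [467.40997   38.188065]
fin [468.   39.1] [42.2  9.7] 79.9 c [467.9456    39.114185]
box [467.1 289.3] [209.7 111.2] 19.6 c [466.57407 288.59634]
hose [562.2 323.5] [11.4 35.8] 19.8 c [561.995   323.33813]
```

View pics/z.png

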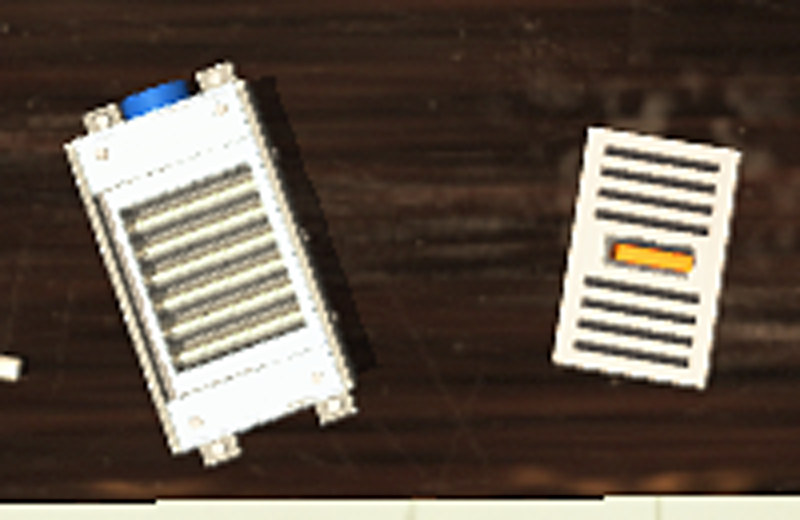

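The zoom shows clean outlines. The box's top has its -x edge between the two lower feet (about 220,440), and the blue stub is at (155,100). The grille is flat with the fin at (652,258). Next I'll write a helper that turns target poses into rows, and plan a stop over the box for a closer look on the way.

```bash
cat >> h.py <<'E'
from scipy.spatial.transform import Rotation as R
def Rt(yaw,tilt=0.):
    """tool R: tool y along heading yaw (deg), z down; tilt>0 dips the heading (+x) end"""
    a=np.radians(yaw); y=np.array([np.cos(a),np.sin(a),0]); z=np.array([0,0,-1.]); x=np.cross(y,z)
    return R.from_rotvec(-np.radians(tilt)*x) * R.from_matrix(np.c_[x,y,z]) if False else R.from_rotvec(np.radians(tilt)*np.cross([0,0,1.],y))*R.from_matrix(np.c_[x,y,z])
def row(p0,R0,p,Rn):
    return np.r_[R0.inv().apply(np.asarray(p)-p0)/25,np.degrees((R0.inv()*Rn).as_rotvec())/5].round(3)
E
python3 - <<'E'
from cell import ctrl
from h import *
s=ctrl.get_state();d=ctrl.get_image("wrist");print(d["tool_from_camera"].round(3),d["intrinsics"])
R0=R.from_quat(s["eef_rot"]);print(Rt(20,10).as_matrix().round(3))
print(row(s["eef_pos"],R0,[450,289,240],Rt(19.8)))
E
```

```text
[[-1.00000e-03  9.65000e-01  2.62000e-01  6.69910e+01]
 [ 1.00000e+00  1.00000e-03 -0.00000e+00 -5.35000e-01]
 [-0.00000e+00  2.62000e-01 -9.65000e-01 -1.46156e+02]
 [ 0.00000e+00  0.00000e+00  0.00000e+00  1.00000e+00]] [[347.41416618   0.         322.65483099]
 [  0.         347.41416618 240.62731467]
 [  0.           0.           1.        ]]
[[-0.342  0.925 -0.163]
 [ 0.94   0.337 -0.059]
 [-0.    -0.174 -0.985]]
[-1.3354e+01 -1.0263e+01 -8.0000e-02 -2.2000e-02  9.0000e-03  1.0307e+01]
```

Emit:
send_rows(
  moves=[
    [-2.5,-2,0.3,0,0,2,1],
    [-5,-4,0.6,0,0,4,1],
    [-7.5,-6,0.9,0,0,6,1],
    [-10,-8,1.2,0,0,8,1],
    [-12.2,-9.6,1.5,0,0,10,1],
  ],
)

```text
time: 0.78
eef_pos: [385.8, 376.5, 208.8]
eef_rot: [0.566, 0.824, 0.0, 0.0]
contact_force: [1.4, 1.0, -0.2]
width: 1.0
gripper_force: 0.0
```

Run:
```python
from cell import ctrl
from h import *
s=ctrl.get_state();R0=R.from_quat(s["eef_rot"]);print(s["time"],s["eef_pos"],R0.as_matrix()[:,1])
print(row(s["eef_pos"],R0,[481,251,200],Rt(19.8)))
```

```text
0.775 [385.75024669 376.53263417 208.75354149] [9.33401439e-01 3.58833853e-01 1.35926315e-04]
[-6.054e+00  1.754e+00  3.510e-01  2.000e-03  1.000e-03  2.460e-01]
```

Emit:
send_rows(
  moves=[
    [-1.5,0.4,0.1,0,0,0.2,1],
    [-3,0.8,0.2,0,0,0.25,1],
    [-4.5,1.3,0.3,0,0,0.25,1],
    [-6,1.7,0.35,0,0,0.25,1],
    [-6,1.7,0.35,0,0,0.25,1],
  ],
)

```text
time: 1.4
eef_pos: [480.2, 252.2, 199.9]
eef_rot: [0.574, 0.819, -0.0, -0.0]
contact_force: [0.4, -0.3, 0.7]
width: 0.999
gripper_force: 0.0
```

Run:
```python
from cell import ctrl
from h import *
import pickle
s=ctrl.get_state();d=ctrl.get_image("wrist");s2=ctrl.get_state();print(s["eef_pos"],s2["eef_pos"],s2["joint_vel"].max())
T=np.eye(4);T[:3,:3]=R.from_quat(s["eef_rot"]).as_matrix();T[:3,3]=s["eef_pos"]
d["pose"]=T@d["tool_from_camera"];pickle.dump(d,open("d1.pkl","wb"));cv2.imwrite("pics/w1.png",d["image"][:,:,::-1])
```

```text
[480.22331451 252.21583889 199.87644027] [479.48326004 253.35441521 199.95628413] 0.03364353288245181
```

View pics/w1.png

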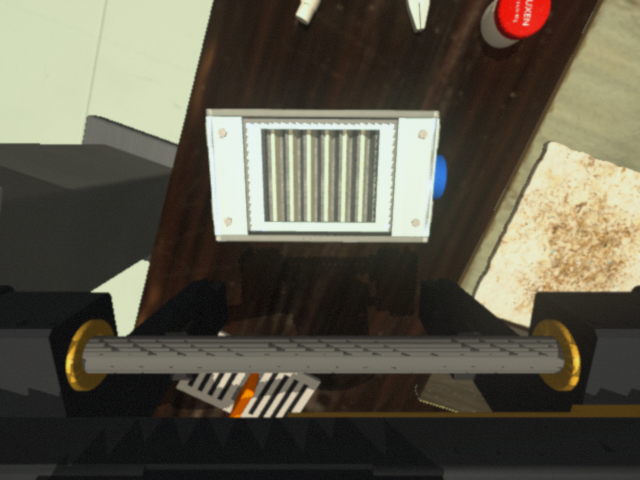

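The wrist view shows the box squarely. The outline runs from about columns 206 to 440 and rows 110 to 241. The dashed mouth edges are at columns 247 and 394, rows 122 and 233. The stub is at (440,177), and the grille is partly hidden at (250,390).

Run:
```python
from h import *
import pickle
d=pickle.load(open("d1.pkl","rb"));K,P=d["intrinsics"],d["pose"];g=cv2.cvtColor(d["image"],cv2.COLOR_RGB2GRAY)
# grid of box-frame points at z=56 about a nominal pose; sample grey along box x and y
c=np.array([467,289.]);a=np.radians(19.8);ex=np.array([np.cos(a),np.sin(a)]);ey=np.array([-ex[1],ex[0]])
def pix(w):
    q=(np.c_[w]-P[:3,3])@P[:3,:3]; return np.c_[K[0,2]+K[0,0]*q[:,0]/-q[:,2],K[1,2]-K[1,1]*q[:,1]/-q[:,2]]
def prof(o,e,f,rng):
    acc=0
    for k in np.arange(-3,3.1,1):
        w=c+ np.outer(rng,e)+(o+k)*f; u=pix(np.c_[w,np.full(len(w),56.)]).astype(np.float32)
        acc=acc+cv2.remap(g,u[:,0].reshape(1,-1),u[:,1].reshape(1,-1),cv2.INTER_LINEAR)[0].astype(float)
    return acc/7
r=np.arange(-110,110.1,0.5)
for nm,e,f,os in (("x",ex,ey,(-35,0,35)),("y",ey,ex,(-80,-40,0,40,80))):
    for o in os:
        p=prof(o,e,f,r);dp=np.gradient(p);i=[j for j in range(2,len(r)-2) if abs(dp[j])>12 and abs(dp[j])==abs(dp[j-2:j+3]).max()]
        print(nm,o,[(float(r[j]),int(dp[j])) for j in i if abs(r[j])>40])
```

```text
x -35 [(-94.0, 46), (-65.5, -27), (-62.0, 17), (-50.5, -13), (44.5, 14), (56.5, -19), (58.5, 24), (91.5, -38)]
x 0 [(-93.5, 50), (-65.0, -29), (-62.0, 15), (-50.0, -35), (-45.5, 17), (-42.5, 17), (41.0, 12), (44.5, 29), (56.5, -20), (59.0, 30), (91.5, -29), (101.0, -13)]
x 35 [(-93.5, 45), (-90.0, -12), (-88.5, 13), (-65.0, -26), (-61.5, 18), (-50.0, -37), (-45.0, 14), (-42.0, 23), (44.5, 35), (56.5, -17), (59.5, 27), (88.0, -13), (89.5, 14), (92.0, -38)]
y -80 [(-51.0, 28), (-45.5, 16), (50.5, -27), (56.5, -34)]
y -40 [(-51.5, 27), (-45.5, -21), (-42.5, 36), (41.0, 29), (46.0, -17), (49.0, -20), (50.5, 21), (56.0, -30)]
y 0 [(-52.0, 24), (-46.5, -19), (-42.5, 38), (41.0, 36), (45.0, -17), (48.5, -24), (50.5, 24), (55.5, -34)]
y 40 [(-52.0, 25), (-46.5, -23), (-43.0, 36), (40.5, 39), (45.0, -16), (48.0, -20), (50.0, 19), (55.5, -32)]
y 80 [(-52.0, 24), (-46.5, 17), (49.5, -25), (55.0, -27)]
```

Run:
```python
from h import *
import pickle
d=pickle.load(open("d0.pkl","rb"))["top"];K,P=d["intrinsics"],d["pose"];g=cv2.cvtColor(d["image"],cv2.COLOR_RGB2GRAY)
c=np.array([467,289.]);a=np.radians(19.8);ex=np.array([np.cos(a),np.sin(a)]);ey=np.array([-ex[1],ex[0]])
def pix(w):
    q=(np.c_[w]-P[:3,3])@P[:3,:3]; return np.c_[K[0,2]+K[0,0]*q[:,0]/-q[:,2],K[1,2]-K[1,1]*q[:,1]/-q[:,2]]
def prof(os,e,f,rng):
    acc=0
    for o in os:
        w=c+ np.outer(rng,e)+o*f; u=pix(np.c_[w,np.full(len(w),56.)]).astype(np.float32)
        acc=acc+cv2.remap(g,u[:,0].reshape(1,-1),u[:,1].reshape(1,-1),cv2.INTER_LINEAR)[0].astype(float)
    return acc/len(os)
r=np.arange(-112,112.1,1.)
for nm,e,f,os in (("x",ex,ey,np.arange(-25,25)),("y",ey,ex,np.arange(-50,50)),("y end",ey,ex,np.arange(68,80)),("y end",ey,ex,np.arange(-80,-68))):
    p=prof(os,e,f,r); print(nm,[(int(x),int(v)) for x,v in zip(r,p) if 43<abs(x)<70 or abs(x)>84 and nm=="x"])
```

```text
x [(-112, 33), (-111, 33), (-110, 33), (-109, 33), (-108, 33), (-107, 33), (-106, 34), (-105, 35), (-104, 38), (-103, 43), (-102, 48), (-101, 49), (-100, 46), (-99, 44), (-98, 44), (-97, 45), (-96, 45), (-95, 47), (-94, 59), (-93, 87), (-92, 133), (-91, 189), (-90, 229), (-89, 244), (-88, 246), (-87, 248), (-86, 250), (-85, 251), (-69, 252), (-68, 252), (-67, 252), (-66, 252), (-65, 250), (-64, 243), (-63, 233), (-62, 230), (-61, 239), (-60, 249), (-59, 252), (-58, 252), (-57, 252), (-56, 252), (-55, 252), (-54, 253), (-53, 254), (-52, 248), (-51, 219), (-50, 163), (-49, 114), (-48, 109), (-47, 137), (-46, 170), (-45, 199), (-44, 224), (44, 111), (45, 118), (46, 143), (47, 178), (48, 212), (49, 239), (50, 251), (51, 253), (52, 252), (53, 252), (54, 252), (55, 252), (56, 252), (57, 252), (58, 251), (59, 247), (60, 240), (61, 238), (62, 244), (63, 250), (64, 252), (65, 252), (66, 252), (67, 252), (68, 252), (69, 252), (85, 252), (86, 251), (87, 251), (88, 250), (89, 249), (90, 248), (91, 247), (92, 231), (93, 188), (94, 136), (95, 104), (96, 99), (97, 102), (98, 104), (99, 106), (100, 
[... 1159 characters left out ...]
 31), (58, 27), (59, 30), (60, 31), (61, 31), (62, 32), (63, 32), (64, 32), (65, 32), (66, 32), (67, 32), (68, 32), (69, 32)]
y end [(-69, 26), (-68, 21), (-67, 18), (-66, 16), (-65, 16), (-64, 17), (-63, 17), (-62, 17), (-61, 18), (-60, 18), (-59, 18), (-58, 18), (-57, 20), (-56, 26), (-55, 37), (-54, 52), (-53, 75), (-52, 110), (-51, 160), (-50, 203), (-49, 215), (-48, 213), (-47, 214), (-46, 220), (-45, 231), (-44, 246), (44, 252), (45, 252), (46, 252), (47, 252), (48, 252), (49, 243), (50, 224), (51, 211), (52, 210), (53, 211), (54, 203), (55, 169), (56, 106), (57, 52), (58, 30), (59, 31), (60, 33), (61, 34), (62, 35), (63, 35), (64, 35), (65, 34), (66, 34), (67, 34), (68, 34), (69, 35)]
```

Run:
```python
from cell import ctrl
from h import *
s=ctrl.get_state();R0=R.from_quat(s["eef_rot"])
print(row(s["eef_pos"],R0,[467.5,38.5,120],Rt(-10.1)))
```

```text
[-7.917e+00 -3.379e+00  3.198e+00 -1.000e-02 -2.000e-03  6.008e+00]
```

Emit:
send_rows(
  moves=[
    [-1.6,-0.7,0.3,0,0,1.2,1],
    [-3.2,-1.4,0.9,0,0,2.4,1],
    [-4.8,-2.1,1.6,0,0,3.6,1],
    [-6.4,-2.8,2.4,0,0,4.8,1],
    [-7.9,-3.4,3.2,0,0,6,1],
  ],
)

```text
time: 2.08
eef_pos: [466.7, 39.4, 119.9]
eef_rot: [0.766, 0.643, 0.0, -0.0]
contact_force: [-0.0, -0.4, -0.1]
width: 0.998
gripper_force: 0.0
```

Emit:
send_rows(
  moves=[
    [0,0,0,0,0,0,0.6],
    [0,0,0,0,0,0,0.6],
  ],
)

```text
time: 2.33
eef_pos: [467.5, 40.6, 120.7]
eef_rot: [0.765, 0.644, 0.0, -0.0]
contact_force: [0.5, -0.3, 0.6]
width: 0.8
gripper_force: 0.0
```

```bash
cat > m.py <<'E'
from cell import ctrl
from h import *
s=ctrl.get_state();d=ctrl.get_image("wrist");R0=R.from_quat(s["eef_rot"])
T=np.eye(4);T[:3,:3]=R0.as_matrix();T[:3,3]=s["eef_pos"];P=T@d["tool_from_camera"];K=d["intrinsics"];I=d["image"]
cv2.imwrite("pics/w2.png",I[:,:,::-1])
hsv=cv2.cvtColor(I,cv2.COLOR_RGB2HSV)
top=I[:290]
for n,m,z in(("fin",(hsv[:,:,1]>130)&(hsv[:,:,2]>150)&(hsv[:,:,0]>8)&(hsv[:,:,0]<25),40),("plate",I.min(2)>100,6)):
    m=m.copy();m[325:]=0;c=big(m);print(n,cv2.boundingRect(c));w=ray(K,P,c[:,0],z)[:,:2].astype(np.float32);r=cv2.minAreaRect(w);print(np.round(r[0],1),np.round(r[1],1),round(r[2],2))
print(s["eef_pos"],np.degrees(np.arctan2(*R0.as_matrix()[[1,0],1])),s["width"])
E
python3 m.py
```

```text
fin (314, 214, 15, 68)
[466.4  40.5] [47.5  9.6] 79.72
plate (227, 180, 189, 113)
[465.9  38.7] [ 89.6 140.6] 79.66
[467.49499437  40.58437084 120.72161118] -9.847594982748731 0.7997060035967094
```

View pics/w2.png

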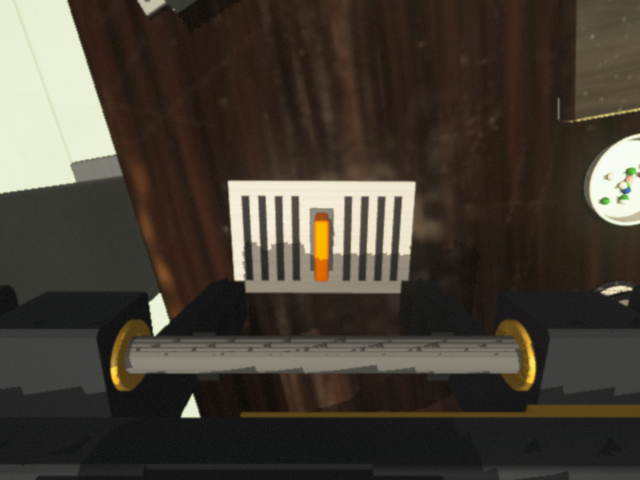

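The wrist view shows the grille centred at (322,237) with the fin at (321,245). The plate measures 89.6 × 140.6 mm, matching its given size, with its centre at (466,39).

Emit:
send_rows(
  moves=[
    [-0.04,-0.02,1,0,0,0.1,0.6],
    [-0.08,-0.04,2,0,0,0.1,0.6],
    [-0.08,-0.04,3,0,0,0.1,0.6],
    [-0.08,-0.04,4,0,0,0.1,0.6],
    [-0.08,-0.04,4.46,0,0,0.1,0.6],
  ],
)

```text
time: 3.0
eef_pos: [465.9, 39.0, 8.2]
eef_rot: [0.768, 0.641, -0.0, -0.0]
contact_force: [0.2, 0.5, -0.7]
width: 0.597
gripper_force: 0.0
```

Emit:
send_rows(
  moves=[
    [0,0,0,0,0,0,0.6],
    [0,0,0,0,0,0,0],
    [0,0,0,0,0,0,0],
    [0,0,0,0,0,0,0],
    [0,0,0,0,0,0,0],
  ],
  squeeze=30,
)

```text
time: 3.62
eef_pos: [466.2, 37.6, 9.2]
eef_rot: [0.768, 0.64, 0.0, 0.0]
contact_force: [-0.0, 0.0, -0.2]
width: 0.173
gripper_force: 0.0
```

```bash
python3 -c "
from cell import ctrl
s=ctrl.get_state();print({k:s[k] for k in ['time','eef_pos','eef_rot','contact_force','torque','width','gripper_force']})"
```

```text
{'time': 3.625, 'eef_pos': array([466.19929666,  37.5605542 ,   9.15125254]), 'eef_rot': array([7.68443854e-01, 6.39917132e-01, 2.51450783e-04, 2.10883776e-04]), 'contact_force': array([-0.03892699,  0.03984828, -0.24537493]), 'torque': array([-0.09652234,  0.0697214 ,  0.02974932]), 'width': 0.17250121759119186, 'gripper_force': 0.0}
```

Emit:
send_rows(
  moves=[
    [0,0,0,0,0,0,0],
    [0,0,0,0,0,0,0],
    [0,0,-0.1,0,0,0,0],
    [0,0,-1,0,0,0,0],
    [0,0,-2.5,0,0,0,0],
  ],
  squeeze=40,
)

```text
time: 4.25
eef_pos: [463.6, 37.6, 70.0]
eef_rot: [0.768, 0.64, -0.002, -0.002]
contact_force: [-0.0, 0.1, -2.5]
width: 0.109
gripper_force: 40.0
```

Emit:
send_rows(
  moves=[
    [0,0,-1,0,0,0,0],
    [0,0,-1.6,0,0,0,0],
    [0,0,-1.6,0,0,0,0],
  ],
)

```text
time: 4.62
eef_pos: [466.6, 37.7, 112.0]
eef_rot: [0.768, 0.64, 0.001, 0.001]
contact_force: [0.5, -0.4, -3.3]
width: 0.105
gripper_force: 40.0
```

```bash
cat > st.py <<'E'
from cell import ctrl
from h import *
import sys
s=ctrl.get_state();print({k:np.round(s[k],4) for k in ['time','eef_pos','contact_force','torque','width','gripper_force']})
R0=R.from_quat(s["eef_rot"]);M=R0.as_matrix();print("yaw",np.degrees(np.arctan2(M[1,1],M[0,1])),"tilt",np.degrees(np.arcsin(-M[2,1])))
C=np.array([465.4,290.,0]);Y=19.4;B=R.from_euler("z",Y,degrees=True)
H=float(sys.argv[6]) if len(sys.argv)>6 else 9.
O=float(sys.argv[5]) if len(sys.argv)>5 else 1.3 # grille y (along tool x) minus tcp
print("grille centre in box",B.inv().apply(s["eef_pos"]+R0.apply([O,0,H])-C).round(2))
if len(sys.argv)>4:
    x,y,z,t=map(float,sys.argv[1:5]); Rn=Rt(Y,t); p=C+B.apply([x,y,z])-Rn.apply([O,0,H]); print(row(s["eef_pos"],R0,p,Rn))
E
python3 st.py 0 0 110 0
```

```text
{'time': np.float64(4.625), 'eef_pos': array([466.5744,  37.6637, 111.9863]), 'contact_force': array([ 0.5001, -0.4413, -3.3307]), 'torque': array([-0.126 ,  0.0897,  0.0144]), 'width': np.float64(0.1054), 'gripper_force': np.float64(39.9975)}
yaw -10.417161193650083 tilt -0.10374328187172055
grille centre in box [ -82.05 -237.28  102.99]
[ 9.874e+00 -1.845e+00 -2.800e-01  2.100e-02  1.000e-03 -5.963e+00]
```

Emit:
send_rows(
  moves=[
    [2,-0.3,-0.5,0,0,-1.2,0],
    [4,-0.7,-0.5,0,0,-2.4,0],
    [6,-1.1,-0.5,0,0,-3.6,0],
    [8,-1.5,-0.5,0,0,-4.8,0],
    [9.8,-2.2,-0.4,0,0,-6,0],
  ],
)

```text
time: 5.25
eef_pos: [455.4, 289.9, 119.6]
eef_rot: [0.575, 0.818, -0.001, -0.0]
contact_force: [0.5, -0.4, -2.2]
width: 0.111
gripper_force: 40.0
```

```bash
python3 st.py -17 0 90 10
```

```text
{'time': np.float64(5.25), 'eef_pos': array([455.4159, 289.9267, 119.6101]), 'contact_force': array([ 0.5024, -0.3823, -2.1552]), 'torque': array([-0.0414,  0.0276, -0.0143]), 'width': np.float64(0.1115), 'gripper_force': np.float64(39.997)}
yaw 19.786518434995468 tilt 0.10625779597772138
grille centre in box [ -9.47   4.54 110.61]
[-0.18  -0.24   0.83   1.979  0.012  0.077]
```

Emit:
send_rows(
  moves=[
    [-0.1,-0.1,0.3,0.7,0,0.05,0],
    [-0.18,-0.2,0.6,1.4,0,0.08,0],
    [-0.18,-0.24,0.83,2,0,0.08,0],
    [-0.18,-0.24,0.83,2,0,0.08,0],
  ],
)

```text
time: 5.75
eef_pos: [451.2, 281.7, 98.0]
eef_rot: [0.577, 0.812, -0.073, -0.051]
contact_force: [-0.1, -0.2, -1.9]
width: 0.107
gripper_force: 40.0
```

```bash
python3 st.py -17 0 54.9 10; python3 -c "
from cell import ctrl
import cv2
cv2.imwrite('pics/s3.png',ctrl.get_image('scene')['image'][150:400,200:480,::-1].repeat(2,0).repeat(2,1))"
```

```text
{'time': np.float64(5.75), 'eef_pos': array([451.1862, 281.747 ,  97.9873]), 'contact_force': array([-0.1127, -0.2102, -1.8971]), 'torque': array([-0.0093, -0.1133,  0.0093]), 'width': np.float64(0.1072), 'gripper_force': np.float64(39.9975)}
yaw 19.16441247897433 tilt 10.221907640644782
grille centre in box [-17.74  -1.77  89.13]
[ 0.073  0.271  1.342 -0.044  0.008 -0.046]
```

View pics/s3.png

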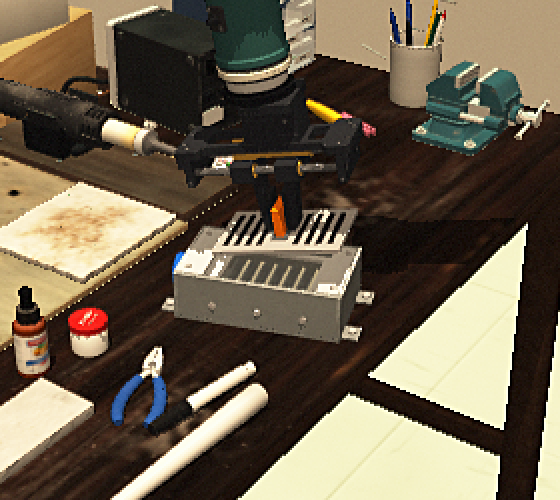

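The scene crop shows the grille at (290,230), held by the fin over the box, with its nose dipped toward the blue stub at (180,262). The bystanders are untouched.

Emit:
send_rows(
  moves=[
    [0.02,0.08,0.4,0,0,0,0],
    [0.05,0.15,0.8,0,0,0,0],
    [0.06,0.22,1.1,0,0,0,0],
    [0.06,0.22,1.1,0,0,0,0],
  ],
)

```text
time: 6.3
eef_pos: [451.3, 283.5, 71.6]
eef_rot: [0.577, 0.812, -0.072, -0.051]
contact_force: [-0.2, -0.3, -2.3]
width: 0.11
gripper_force: 40.0
```

```bash
python3 st.py -17 0 54.9 10
```

```text
{'time': np.float64(6.3), 'eef_pos': array([451.3438, 283.532 ,  71.5946]), 'contact_force': array([-0.2493, -0.3057, -2.2902]), 'torque': array([ 0.0247, -0.1351,  0.0299]), 'width': np.float64(0.1105), 'gripper_force': np.float64(39.9975)}
yaw 19.179754256698168 tilt 10.097703814217928
grille centre in box [-16.98  -0.13  62.73]
[ 0.006  0.054  0.309 -0.02   0.003 -0.043]
```

Emit:
send_rows(
  moves=[
    [0,0.02,0.12,0,0,0,0],
    [0,0.04,0.24,0,0,0,0],
    [0,0.05,0.3,0,0,0,0],
    [0,0.05,0.3,0,0,0,0],
  ],
)

```text
time: 6.8
eef_pos: [452.0, 283.9, 64.8]
eef_rot: [0.577, 0.812, -0.071, -0.05]
contact_force: [-0.2, 0.1, -2.6]
width: 0.107
gripper_force: 40.0
```

```bash
python3 st.py -3 0 54.9 10
```

```text
{'time': np.float64(6.8), 'eef_pos': array([452.0407, 283.8547,  64.8337]), 'contact_force': array([-0.2251,  0.0766, -2.6248]), 'torque': array([ 0.0283, -0.151 , -0.049 ]), 'width': np.float64(0.1067), 'gripper_force': np.float64(39.9976)}
yaw 19.175023432988223 tilt 10.00872921676568
grille centre in box [-16.2   -0.06  55.97]
[ 0.004  0.528 -0.05  -0.002 -0.001 -0.044]
```

Emit:
send_rows(
  moves=[
    [0,0.15,-0.01,0,0,0,0],
    [0,0.3,-0.03,0,0,0,0],
    [0,0.45,-0.04,0,0,0,0],
    [0,0.53,-0.05,0,0,0,0],
    [0,0.53,-0.05,0,0,0,0],
  ],
)

```text
time: 7.42
eef_pos: [464.8, 288.3, 63.8]
eef_rot: [0.577, 0.812, -0.071, -0.05]
contact_force: [1.1, -0.0, -2.0]
width: 0.109
gripper_force: 40.0
```

```bash
python3 st.py 7 0 54.2 10
```

```text
{'time': np.float64(7.425), 'eef_pos': array([464.7838, 288.2791,  63.7884]), 'contact_force': array([ 1.0512, -0.0316, -2.0289]), 'torque': array([-0.0432, -0.1019,  0.0306]), 'width': np.float64(0.1091), 'gripper_force': np.float64(39.9975)}
yaw 19.17180560659823 tilt 10.002423609422705
grille centre in box [-2.71 -0.12 54.92]
[ 0.006  0.388 -0.039 -0.    -0.001 -0.045]
```

Emit:
send_rows(
  moves=[
    [0,0.13,-0.01,0,0,0,0],
    [0,0.26,-0.02,0,0,0,0],
    [0,0.39,-0.04,0,0,0,0],
    [0,0.39,-0.04,0,0,0,0],
  ],
)

```text
time: 7.92
eef_pos: [474.2, 291.6, 63.2]
eef_rot: [0.577, 0.812, -0.071, -0.05]
contact_force: [-0.3, 0.3, -2.4]
width: 0.111
gripper_force: 40.0
```

```bash
python3 st.py 14.8 0 54 10
```

```text
{'time': np.float64(7.925), 'eef_pos': array([474.1922, 291.6102,  63.159 ]), 'contact_force': array([-0.2726,  0.2664, -2.3908]), 'torque': array([ 0.0423, -0.0752,  0.0152]), 'width': np.float64(0.1109), 'gripper_force': np.float64(39.9976)}
yaw 19.176260822221764 tilt 9.984267635766786
grille centre in box [ 7.27 -0.1  54.29]
[ 0.005  0.299 -0.041  0.003 -0.001 -0.044]
```

```bash
python3 st.py 10.7 0 51.4 8|tail -1; python3 st.py 14.5 0 51.2 8|tail -1
```

```text
[ 0.005  0.143  0.09  -0.397 -0.    -0.044]
[ 0.005  0.294  0.072 -0.397 -0.    -0.044]
```

Emit:
send_rows(
  moves=[
    [0,0.07,0.04,-0.2,0,0,0],
    [0,0.14,0.09,-0.4,0,0,0],
    [0,0.22,0.08,-0.4,0,0,0],
    [0,0.29,0.07,-0.4,0,0,0],
    [0,0.29,0.07,-0.4,0,0,0],
  ],
)

```text
time: 8.55
eef_pos: [480.6, 293.8, 60.3]
eef_rot: [0.578, 0.813, -0.057, -0.04]
contact_force: [0.3, 0.5, -2.4]
width: 0.109
gripper_force: 40.0
```

```bash
python3 st.py 14.5 0 50 7;python3 st.py 14.5 0 46.4 4|tail -1
```

```text
{'time': np.float64(8.55), 'eef_pos': array([480.6027, 293.8412,  60.2736]), 'contact_force': array([ 0.3175,  0.5441, -2.4261]), 'torque': array([-0.0376, -0.0484, -0.0277]), 'width': np.float64(0.1091), 'gripper_force': np.float64(39.9975)}
yaw 19.17625225762157 tilt 7.980173872695645
grille centre in box [14.37 -0.13 51.36]
[ 0.005  0.007  0.053 -0.196  0.    -0.044]
[ 0.005  0.008  0.197 -0.796  0.002 -0.044]
```

Emit:
send_rows(
  moves=[
    [0,0,0.05,-0.2,0,0,0],
    [0,0,0.1,-0.4,0,0,0],
    [0,0,0.15,-0.6,0,0,0],
    [0,0,0.2,-0.8,0,0,0],
    [0,0,0.2,-0.8,0,0,0],
  ],
)

```text
time: 9.18
eef_pos: [479.1, 293.3, 55.1]
eef_rot: [0.579, 0.815, -0.029, -0.02]
contact_force: [0.2, 0.3, -1.8]
width: 0.11
gripper_force: 40.0
```

```bash
python3 st.py 14.5 0 41.8 0.5;python3 st.py 14.5 0 41 0|tail -1
```

```text
{'time': np.float64(9.175), 'eef_pos': array([479.0717, 293.2936,  55.0822]), 'contact_force': array([ 0.2437,  0.3378, -1.8436]), 'torque': array([-0.0367, -0.0232,  0.0155]), 'width': np.float64(0.1104), 'gripper_force': np.float64(39.9976)}
yaw 19.191590084306846 tilt 4.01080308802768
grille centre in box [13.36 -0.14 46.1 ]
[ 0.006  0.035  0.169 -0.702  0.006 -0.041]
[ 0.006  0.035  0.201 -0.802  0.006 -0.041]
```

Emit:
send_rows(
  moves=[
    [0,0.02,0.05,-0.2,0,0,0],
    [0,0.04,0.1,-0.4,0,0,0],
    [0,0.04,0.15,-0.6,0,0,0],
    [0,0.04,0.19,-0.8,0,0,0],
    [0,0.04,0.19,-0.8,0,0,0],
  ],
)

```text
time: 9.8
eef_pos: [479.7, 293.5, 50.2]
eef_rot: [0.579, 0.815, -0.0, 0.0]
contact_force: [0.4, 0.2, -2.4]
width: 0.11
gripper_force: 40.0
```

```bash
python3 st.py 14.5 0 40 0
python3 - <<'E'
from cell import ctrl
from h import *
import pickle
s=ctrl.get_state();d=ctrl.get_image("wrist");cv2.imwrite("pics/w4.png",d["image"][:,:,::-1])
E
```

```text
{'time': np.float64(9.8), 'eef_pos': array([479.7389, 293.4612,  50.1964]), 'contact_force': array([ 0.392 ,  0.2315, -2.3588]), 'torque': array([-0.0895,  0.0563, -0.0383]), 'width': np.float64(0.1096), 'gripper_force': np.float64(39.9976)}
yaw 19.191119894234053 tilt 0.016845978865805824
grille centre in box [14.68 -0.2  41.2 ]
[ 0.008 -0.007  0.048 -0.003  0.008 -0.042]
```

View pics/w4.png

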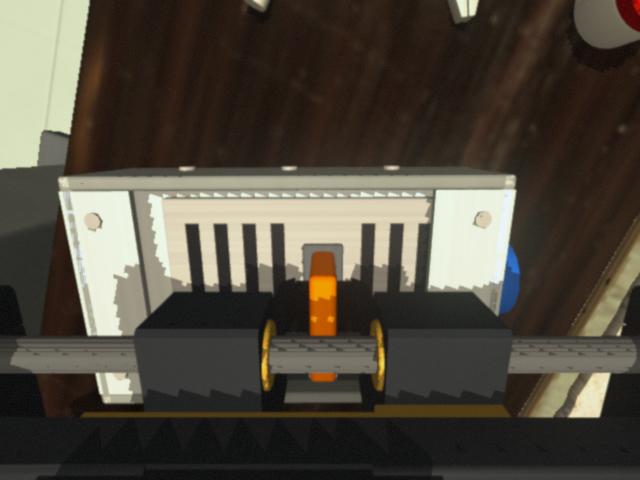

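The wrist view shows the grille level in the mouth. Its left end at column 150 is just inside the near lip at column 132, and its right end is under the far lip at column 432. There has been no contact yet, so I'll lower it gently.

Emit:
send_rows(
  moves=[
    [0,0,0.02,0,0,0,0],
    [0,0,0.04,0,0,0,0],
    [0,0,0.05,0,0,0,0],
    [0,0,0.05,0,0,0,0],
  ],
)

```text
time: 10.35
eef_pos: [480.3, 293.7, 49.1]
eef_rot: [0.579, 0.815, -0.0, 0.0]
contact_force: [0.1, -0.6, -2.4]
width: 0.112
gripper_force: 40.0
```

Emit:
send_rows(
  moves=[
    [0,0,0.01,0,0,0,0],
    [0,0,0.02,0,0,0,0],
    [0,0,0.02,0,0,0,0],
  ],
)

```text
time: 10.72
eef_pos: [480.3, 293.7, 49.0]
eef_rot: [0.579, 0.815, -0.0, 0.0]
contact_force: [-2.0, -0.3, 2.2]
width: 0.108
gripper_force: 40.0
```

Contact on the ledges shows as a force change from -2.4 to +2.2 N. Now I'll slide the grille toward the near lip.

Emit:
send_rows(
  moves=[
    [0,-0.08,-0.01,0,0,0,0],
    [0,-0.16,-0.01,0,0,0,0],
    [0,-0.24,-0.01,0,0,0,0],
    [0,-0.3,-0.01,0,0,0,0],
    [0,-0.3,-0.01,0,0,0,0],
  ],
)

```text
time: 11.35
eef_pos: [473.2, 291.3, 49.0]
eef_rot: [0.579, 0.815, -0.0, 0.0]
contact_force: [0.5, 0.1, 0.6]
width: 0.112
gripper_force: 40.0
```

```bash
python3 st.py 0 0 40 0
```

```text
{'time': np.float64(11.35), 'eef_pos': array([473.1769, 291.2692,  49.0401]), 'contact_force': array([0.487 , 0.0832, 0.5872]), 'torque': array([-0.0251, -0.0476,  0.0032]), 'width': np.float64(0.112), 'gripper_force': np.float64(39.9984)}
yaw 19.1819300037346 tilt -0.01254262487943376
grille centre in box [ 7.76 -0.09 40.04]
[ 0.002 -0.31   0.002  0.002  0.006 -0.044]
```

Emit:
send_rows(
  moves=[
    [0,-0.03,0,0,0,0,0],
    [0,-0.06,0,0,0,0,0],
    [0,-0.06,0,0,0,0,0],
  ],
)

```text
time: 11.72
eef_pos: [471.9, 290.8, 49.0]
eef_rot: [0.579, 0.815, -0.0, 0.0]
contact_force: [0.6, 1.1, 0.5]
width: 0.105
gripper_force: 40.0
```

Emit:
send_rows(
  moves=[
    [0,-0.03,0,0,0,0,0],
    [0,-0.06,0,0,0,0,0],
    [0,-0.06,0,0,0,0,0],
  ],
)

```text
time: 12.1
eef_pos: [470.4, 290.3, 49.0]
eef_rot: [0.579, 0.815, -0.0, 0.0]
contact_force: [1.6, 0.6, 1.1]
width: 0.111
gripper_force: 40.0
```

Emit:
send_rows(
  moves=[
    [0,-0.03,0,0,0,0,0],
    [0,-0.05,0,0,0,0,0],
    [0,-0.05,0,0,0,0,0],
  ],
)

```text
time: 12.48
eef_pos: [469.3, 289.9, 49.0]
eef_rot: [0.579, 0.815, -0.0, 0.0]
contact_force: [2.4, 0.2, 1.5]
width: 0.109
gripper_force: 40.0
```

```bash
python3 st.py
```

```text
{'time': np.float64(12.475), 'eef_pos': array([469.2623, 289.8931,  49.0326]), 'contact_force': array([2.416 , 0.2194, 1.5072]), 'torque': array([ 0.0446, -0.2043,  0.003 ]), 'width': np.float64(0.1092), 'gripper_force': np.float64(39.9983)}
yaw 19.18804089655661 tilt -0.01702883444434613
grille centre in box [ 3.61 -0.09 40.03]
```

Emit:
send_rows(
  moves=[
    [0,-0.02,0,0,0,0,0],
    [0,-0.04,0,0,0,0,0],
    [0,-0.04,0,0,0,0,0],
  ],
)

```text
time: 12.85
eef_pos: [468.4, 289.6, 49.0]
eef_rot: [0.579, 0.815, -0.0, 0.0]
contact_force: [2.3, 1.0, 3.0]
width: 0.108
gripper_force: 40.0
```

Emit:
send_rows(
  moves=[
    [0,-0.02,0,0,0,0,0],
    [0,-0.04,0,0,0,0,0],
    [0,-0.04,0,0,0,0,0],
  ],
)

```text
time: 13.22
eef_pos: [467.4, 289.2, 49.0]
eef_rot: [0.579, 0.815, -0.0, 0.0]
contact_force: [3.1, 0.4, 2.5]
width: 0.113
gripper_force: 40.0
```

Emit:
send_rows(
  moves=[
    [0,-0.02,-0.01,0,0,0,0],
    [0,-0.04,-0.01,0,0,0,0],
    [0,-0.04,-0.01,0,0,0,0],
  ],
)

```text
time: 13.6
eef_pos: [466.2, 288.8, 49.0]
eef_rot: [0.579, 0.815, -0.0, 0.0]
contact_force: [2.3, 1.9, 1.3]
width: 0.111
gripper_force: 40.0
```

Emit:
send_rows(
  moves=[
    [0,-0.02,0,0,0,0,0],
    [0,-0.04,0,0,0,0,0],
    [0,-0.04,0,0,0,0,0],
  ],
)

```text
time: 13.98
eef_pos: [466.2, 288.8, 49.2]
eef_rot: [0.579, 0.815, 0.001, 0.001]
contact_force: [4.5, 2.1, -1.5]
width: 0.109
gripper_force: 40.0
```

```bash
python3 st.py
```

```text
{'time': np.float64(13.975), 'eef_pos': array([466.1825, 288.8448,  49.2273]), 'contact_force': array([ 4.5454,  2.1342, -1.4594]), 'torque': array([ 0.2866, -0.8206, -0.0386]), 'width': np.float64(0.109), 'gripper_force': np.float64(39.9966)}
yaw 19.19032745012637 tilt -0.10703172488539897
grille centre in box [ 0.38 -0.05 40.23]
```

Motion has stopped at x≈0.4 mm and the force along the box's x axis rises to 5 N, so this is the stop. I'll press a little more, hold, and keep it seated.

Emit:
send_rows(
  moves=[
    [0,-0.015,0.012,0,0,0,0],
    [0,-0.03,0.02,0,0,0,0],
    [0,-0.03,0.02,0,0,0,0],
    [0,-0.03,0.02,0,0,0,0],
    [0,-0.03,0.02,0,0,0,0],
  ],
)

```text
time: 14.6
eef_pos: [466.2, 288.9, 49.2]
eef_rot: [0.579, 0.815, 0.001, 0.001]
contact_force: [7.2, 2.4, -0.7]
width: 0.107
gripper_force: 40.0
```

```bash
python3 st.py
```

```text
{'time': np.float64(14.6), 'eef_pos': array([466.1942, 288.8793,  49.2129]), 'contact_force': array([ 7.1537,  2.3622, -0.7259]), 'torque': array([ 0.2239, -0.8767,  0.0564]), 'width': np.float64(0.1072), 'gripper_force': np.float64(39.9989)}
yaw 19.191753487519737 tilt -0.19025429745129177
grille centre in box [ 4.100e-01 -2.000e-02  4.021e+01]
```

Emit:
send_rows(
  moves=[
    [0,-0.015,0.02,0,0,0,0],
    [0,-0.015,0.02,0,0,0,0],
    [0,-0.015,0.02,0,0,0,0],
    [0,-0.015,0.02,0,0,0,0],
  ],
)

```text
time: 15.1
eef_pos: [466.2, 288.9, 49.1]
eef_rot: [0.579, 0.815, 0.002, 0.001]
contact_force: [6.2, 1.9, 0.8]
width: 0.113
gripper_force: 40.0
```

Emit:
send_rows(
  moves=[
    [0,0.02,0,0,0,0,0],
    [0,0.04,0,0,0,0,0],
    [0,0.04,0,0,0,0,0],
  ],
)

```text
time: 15.48
eef_pos: [466.2, 288.9, 49.0]
eef_rot: [0.579, 0.815, 0.001, 0.001]
contact_force: [3.7, 1.9, 5.6]
width: 0.113
gripper_force: 40.0
```

Emit:
send_rows(
  moves=[
    [0,0.02,-0.01,0,0,0,0.2],
    [0,0.02,-0.01,0,0,0,0.3],
    [0,0.02,-0.01,0,0,0,0.35],
    [0,0.02,-0.01,0,0,0,0.35],
    [0,0.02,-0.01,0,0,0,0.35],
  ],
)

```text
time: 16.1
eef_pos: [465.5, 288.6, 48.2]
eef_rot: [0.579, 0.815, -0.0, 0.0]
contact_force: [-0.1, -0.0, 0.5]
width: 0.35
gripper_force: 0.0
```

Emit:
send_rows(
  moves=[
    [0,0,-0.3,0,0,0,0.35],
    [0,0,-1,0,0,0,0.35],
    [0,0,-2,0,0,0,0.35],
    [0,0,-3.5,0,0,0,0.35],
    [0,0,-4,0,0,0,0.35],
  ],
)

```text
time: 16.73
eef_pos: [467.7, 289.8, 152.5]
eef_rot: [0.579, 0.815, 0.003, 0.002]
contact_force: [0.8, -0.0, -0.3]
width: 0.35
gripper_force: 0.0
```

Emit:
send_rows(
  moves=[
    [0,0,-0.5,0,0,0,0.35],
    [0,0,-0.5,0,0,0,0.35],
  ],
)

```text
time: 16.98
eef_pos: [466.0, 288.8, 161.4]
eef_rot: [0.579, 0.815, 0.0, 0.0]
contact_force: [0.1, -1.0, -1.0]
width: 0.347
gripper_force: 0.0
```

```bash
python3 st.py
python3 - <<'E'
from cell import ctrl
from h import *
d=ctrl.get_image("wrist");cv2.imwrite("pics/w5.png",d["image"][:,:,::-1])
E
```

```text
{'time': np.float64(16.975), 'eef_pos': array([465.981 , 288.8492, 161.4206]), 'contact_force': array([ 0.1159, -1.005 , -1.0124]), 'torque': array([-0.0542,  0.0062, -0.0823]), 'width': np.float64(0.3469), 'gripper_force': np.float64(0.0)}
yaw 19.18235818788646 tilt -0.05784589905324431
grille centre in box [1.8000e-01 2.0000e-02 1.5242e+02]
```

View pics/w5.png

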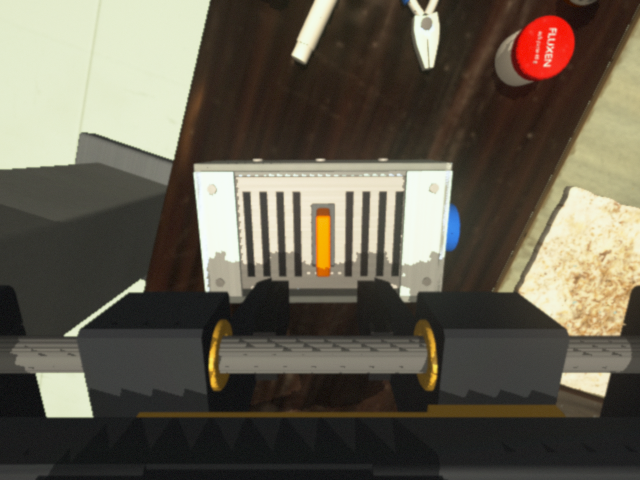

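The wrist view shows the grille lying flat. Its fin is at column 323, between the lip edges at 239 and 403, so both ends are under the lips, and the gripper is clear. I'm handing the job in.

```bash
python3 -c "
from cell import ctrl
print(ctrl.finish_job())"
```

```text
the job is handed in; nothing more can be done
None
```

The grille is back in the filter box, flat on the ledges with both ends under the lips; I pressed it on the hidden stop at about 5–7.5 N for roughly a second, let go and handed the job in at about 17 s, with no verdict shown.

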